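# Carry the valves over to the wash rack in cylinder order

## Task

The four engine valves on the wooden strip-down board must keep their cylinder order: move them to the steel wash rack in the same order counted from the pointed end of each, so that the valve nearest the board's pointed end stands in the pocket nearest the rack's pointed end, and so on down the row. Set each valve down, do not drop it; leave it standing upright on its head, fully down in its pocket and let go. Leave the piston, the two valve springs and the lube bottle where they stand.

Things in the scene. Friction and masses are not known exactly. Their poses are not given: they have to be found in the camera images.
- strip_board: Fixed wooden board, 264 x 82 x 20 mm, one end cut to a blunt point like an arrow, the other square; holds the valves at the start. Any yaw. Origin: underside, middle of the row of 4 round pockets; +x runs along the row to the pointed end. Pockets 1 to 4 at x = +85, +30.5, -30.5, -85 mm; 1 and 4 are 43 mm across, 2 and 3 55 mm; floors 10 mm above the origin, 10 mm deep.
- wash_rack: Fixed steel plate, 78 mm wide, 18 mm thick, side lips 23 mm high, one end a blunt point, a wire handle at the other; empty at the start. Any yaw. Origin: underside, middle of the row of 4 round pockets; +x runs along the row to the pointed end. Pockets 1 to 4 at x = +85, +30.5, -30.5, -85 mm; 1 and 4 are 43 mm across, 2 and 3 55 mm; floors 9 mm above the origin, 9 mm deep.
- exhaust_valve_1: Loose steel engine valve standing on its head, stem up, 115 mm tall, about 100 g. Flat round head 35 mm across, 3 mm thick at the rim, narrowing to a 9 mm stem from 36 mm above the underside to the top. Origin: centre of the head's underside; +z up the stem. Starts in pocket 1 of strip_board (nearest its pointed end).
- intake_valve_1: Loose steel engine valve standing on its head, stem up, 115 mm tall, about 120 g. Flat round head 45 mm across, 3 mm thick at the rim, narrowing to a 9 mm stem from 36 mm above the underside to the top. Origin: centre of the head's underside; +z up the stem. Starts in pocket 2 of strip_board.
- intake_valve_2: Loose steel engine valve standing on its head, stem up, 115 mm tall, about 120 g. Flat round head 45 mm across, 3 mm thick at the rim, narrowing to a 9 mm stem from 36 mm above the underside to the top. Origin: centre of the head's underside; +z up the stem. Starts in pocket 3 of strip_board.
- exhaust_valve_2: Loose steel engine valve standing on its head, stem up, 115 mm tall, about 100 g. Flat round head 35 mm across, 3 mm thick at the rim, narrowing to a 9 mm stem from 36 mm above the underside to the top. Origin: centre of the head's underside; +z up the stem. Starts in pocket 4 of strip_board (nearest its square end).
- piston: Bystander: loose aluminium piston standing on its skirt, 90 mm across, 64 mm tall, behind and between the two racks. Origin: centre of its underside.
- valve_spring_tall: Bystander: loose steel coil spring standing on end, 35 mm across, 48 mm tall, near the left front corner of the bench. Origin: centre of its underside.
- valve_spring_short: Bystander: loose steel coil spring standing on end, 34 mm across, 45 mm tall, near the other spring. Origin: centre of its underside.
- lube_bottle: Bystander: loose squeeze bottle with a black pointed tip, 42 mm across, 153 mm tall, near the front edge on the right. Origin: centre of its underside.
Not all that is in view belongs to the job. Leave any green or turquoise look-alike of the exhaust_valve_2 alone.

How it is judged:
At the end, for the whole second after the job is handed in: Valves stand in wash-rack pockets 1 to 4 in the board's order from the pointed end, each within 10 mm of the pocket centre along and across the row, within 4 mm of its floor, upright within 0.12 rad, released and at rest; piston, springs and bottle within 30 mm of where they were and upright (x of exhaust_valve_1 in the frame of wash_rack between 0.075 and 0.095 m and y of exhaust_valve_1 in the frame of wash_rack between -0.01 and 0.01 m and z of exhaust_valve_1 in the frame of wash_rack between 0.005 and 0.013 m and angle between each of exhaust_valve_1, intake_valve_1, intake_valve_2, exhaust_valve_2's own z axis and vertical below 0.12 rad and linear speed of each of exhaust_valve_1, intake_valve_1, intake_valve_2, exhaust_valve_2 below 0.02 m/s and x of intake_valve_1 in the frame of wash_rack between 0.0205 and 0.0405 m and y of intake_valve_1 in the frame of wash_rack between -0.01 and 0.01 m and z of intake_valve_1 in the frame of wash_rack between 0.005 and 0.013 m and x of intake_valve_2 in the frame of wash_rack between -0.0405 and -0.0205 m and y of intake_valve_2 in the frame of wash_rack between -0.01 and 0.01 m and z of intake_valve_2 in the frame of wash_rack between 0.005 and 0.013 m and x of exhaust_valve_2 in the frame of wash_rack between -0.095 and -0.075 m and y of exhaust_valve_2 in the frame of wash_rack between -0.01 and 0.01 m and z of exhaust_valve_2 in the frame of wash_rack between 0.005 and 0.013 m and distance of each of piston, valve_spring_tall, valve_spring_short, lube_bottle from where it was at the start of the episode below 0.03 m and angle between each of piston, valve_spring_tall, valve_spring_short, lube_bottle's own z axis and vertical below 0.2 rad); the robot touches nothing.
It fails at once if a valve is dropped (falls freely by more than about 25 mm) ((linear speed of exhaust_valve_1 above 0.7 m/s and contact force between exhaust_valve_1 and the fingers below 0.3 N) or (linear speed of intake_valve_1 above 0.7 m/s and contact force between intake_valve_1 and the fingers below 0.3 N) or (linear speed of intake_valve_2 above 0.7 m/s and contact force between intake_valve_2 and the fingers below 0.3 N) or (linear speed of exhaust_valve_2 above 0.7 m/s and contact force between exhaust_valve_2 and the fingers below 0.3 N)).
It fails at once if the piston, a valve spring or the lube bottle is pushed away by more than 30 mm or knocked over (distance of any of piston, valve_spring_tall, valve_spring_short, lube_bottle from where it was at the start of the episode above 0.03 m or angle between any of piston, valve_spring_tall, valve_spring_short, lube_bottle's own z axis and vertical above 0.5 rad).
It also fails if it takes over 112 s, if anything falls off the work surface, if the arm or the gripper's body presses on something with over 40 N, if the wrist force passes 120 N, or if a joint passes its speed limit or range.

## Robot

A 6-joint arm with a two-finger parallel gripper is mounted at the origin on a cart in front of the work surface, level with it; the furniture and walls round the work are solid. World frame = base frame: x ahead of the robot, y to its left, z up, the work surface at z = 0. Lengths are in m, angles in rad, forces in N, time in s.
With the tool pointing down it reaches from about 0.4 to 0.825 m from the base axis. Payload 7 kg.
Tool frame: the origin (TCP) lies midway between the tips of the shut fingers; the grasp point (between the pads) lies 19 mm behind it; z points along the fingers, y is the direction in which the jaws open and shut (so a half turn about z gives the same grasp; the last joint's range is limited). The gripper opens to 88 mm and grips with 3 to 60 N. Pads are 19 mm wide; open, the fingers measure 130 mm over their backs; the gripper's body (78 mm by 193 mm) begins 47 mm behind the grasp point.
Start: joints at [1.547, 0.359, 0.012, 0, -1.224, -0.288], TCP at [0.207, 0.642, 0.227] pointing down, gripper open.
Joint ranges: [-3.07, 3.07], [-1.43, 2.12], [-1.02, 1.25], [-3.03, 1.67], [-3.05, -0], [-3.03, 3.03]. Speed limits (rad/s): [2.39, 2.39, 3.01, 3.14, 3.14, 3.14].

## Interface

Orientations are given as a unit quaternion [x, y, z, w].
In Python, from bench import r, viewer, finish_job gives the robot as it stands.
- The arm moves only by the tool arm_command, never from a script. Its argument "series" is a list of rows, each a list of 3 entries, a list of its own where there are three numbers: the closure in counts, from 0 (fully open) to 255 (shut), then the shift along the tool's x, y, z in mm, then the turn about the tool's z in rad. In form: [[jaw, [dx, dy, dz], spin], ...]. A call has 1 to 20 rows; each row shifts and turns the commanded pose from where the row before left it, along the tool's axes as they then stand; what a row does not reach is not made up. A row lasts 1/8 s, in which the tool goes at most 62.5 mm and 10.7 degrees, less where a joint would pass 70% of its speed; a pose out of reach is approached as far as the arm can. A call is refused whole if a number of a shift passes 62.5 or a number of a turn 0.188, either way. A call with a gripper value outside its range is refused whole. The fingers move at their own pace and stop on an object; "force" is the grip in N (left out, the last holds). Time passes only in rows, so rows that do not move let the fingers close. It gives the time, the measured TCP pose, the force and the opening at its end, in the units of the state.
- r.sense(): the state, without advancing time (a new reading comes with each control period).
- viewer.grab_frame(name): name is "side" or "top" or "wrist"; returns a dict with "color" (400x640x3 uint8, blue, green, red), "z_map" (400x640 float32, m along the optical axis (not along the pixel's ray), 0 where there is no reading), "fov_y" (degrees; the focal length in pixels is half the picture's height over the tangent of half this angle, whatever the lens; pixels are square), "cx", "cy" (the principal point, pixels), "position" and "rotation" of the camera in the world; the wrist camera has in their place "mount" (4x4, takes a point from camera to tool coordinates, whose origin is the TCP and whose axes are the flange's). Camera axes: x right, y down, z forward; pixel columns grow to the right and rows downward; lengths in m; the calibration is good to about 2 mm. The wrist camera is an equidistant fisheye: a pixel r from the principal point sees the ray r / f radians off the axis. A picture is of the moment at which its call begins: read the wrist's pose just before it.
- finish_job(): hands the job in, once; it reports no verdict.
The state is a dict: "time": time; "joints": joint angles; "dq": joint speeds; "joint_efforts": joint torques, N m; "tcp_pos": TCP position; "eef_rot": TCP orientation; "ft_force": force on the tool from outside, world axes, zero at the start; "torque": the same for the moment, N m; "width": finger opening in m.
Only numpy, scipy, OpenCV 4.12 (cv2) and the standard library are available. Lean on these libraries where they do the work, as an engineer would, in place of code of your own. Each camera call takes 0.05 s, during which the arm holds its last target.

## Working session

There is one attempt and no reset: what is moved stays moved. The work goes in short steps, Python scripts to look and compute and a tool call to move; the robot and the scene stay as the last step left them, time stands still between calls to the robot, and variables do not carry over. Pictures are saved under pics/ and viewed, and the job is handed in when it is done.

Besides the shell and the picture viewer there is one more tool, called by a JSON object that holds its "method" and its "body". arm_command: Moves the arm, as the interface text tells. Its arguments: {"type":"object","properties":{"series":{"type":"array"},"force":{"type":"number"}},"required":["series"]}

```bash
ls; mkdir -p pics
cat > h.py <<'E'
import numpy as np,cv2,pickle
from bench import r,viewer
def grab(n):
    s=r.sense(); f=viewer.grab_frame(n); f['state']=s; return f
def foc(f): return 200/np.tan(np.radians(f['fov_y'])/2)
E
python3 - <<'E'
from h import *
for n in ['side','top','wrist']:
    f=grab(n); cv2.imwrite(f'pics/{n}0.png',f['color']); pickle.dump(f,open(n+'0.pkl','wb'))
    print(n,f['fov_y'],f['cx'],f['cy'],f.get('position'),f.get('rotation'),f.get('mount'))
print(r.sense())
E
```

```text
pics
side 56.234693860710564 322.3030632914499 206.53492469821157 [0.53095152 0.9228446  0.46607972] [ 0.01587653  0.83737754 -0.54636866  0.00529964] None
top 44.195908688731045 319.681727406997 194.9162411020218 [0.38095896 0.02874179 1.57510088] [ 0.71450709 -0.69824793  0.03852402 -0.02110313] None
wrist 65.70646984690485 323.6943641811488 197.3332090523983 None None [[-8.24371280e-05 -9.54445545e-01 -2.98385146e-01  8.20653538e-02]
 [ 9.99999432e-01  2.38372304e-04 -1.03875970e-03  1.22884218e-03]
 [ 1.06256632e-03 -2.98385062e-01  9.54444983e-01 -1.57950140e-01]
 [ 0.00000000e+00  0.00000000e+00  0.00000000e+00  1.00000000e+00]]
{'time': 0.15, 'joints': array([ 1.54703720e+00,  3.59214253e-01,  1.12832663e-02, -2.57360074e-04,
       -1.22411318e+00, -2.88120255e-01]), 'dq': array([ 5.11852279e-04, -7.93648305e-04,  3.43547041e-03,  2.64194953e-04,
       -1.75094525e-03,  5.35664769e-05]), 'joint_efforts': array([-1.82123094e-03, -5.83275175e+01,  2.93293118e+01,  7.00126290e+00,
        8.81171407e-03, -1.02741587e-04]), 'tcp_pos': array([0.20702077, 0.64208136, 0.22584874]), 'eef_rot': array([ 9.87859023e-01, -1.55351690e-01, -3.77112161e-05,  6.34424752e-04]), 'ft_force': array([ 0.4412955 , -0.6631127 ,  0.17337822]), 'torque': array([-0.01906506,  0.0210248 , -0.07847394]), 'width': 0.08796258303474691}
```

View pics/top0.png

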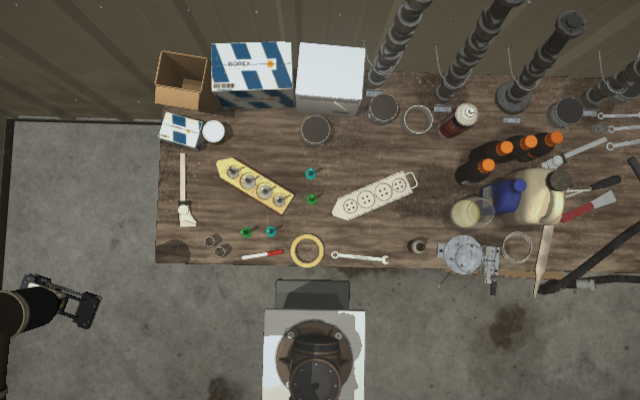

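View pics/side0.png

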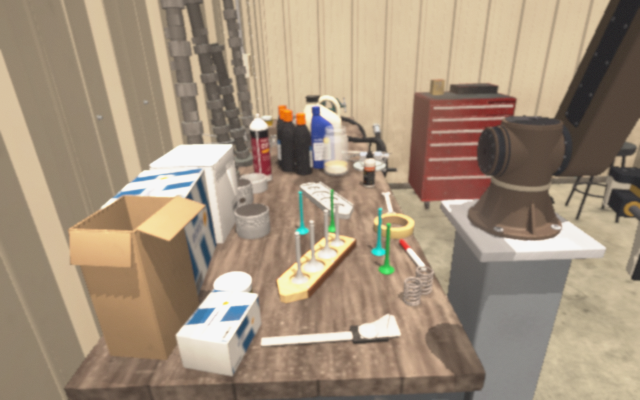

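View pics/wrist0.png

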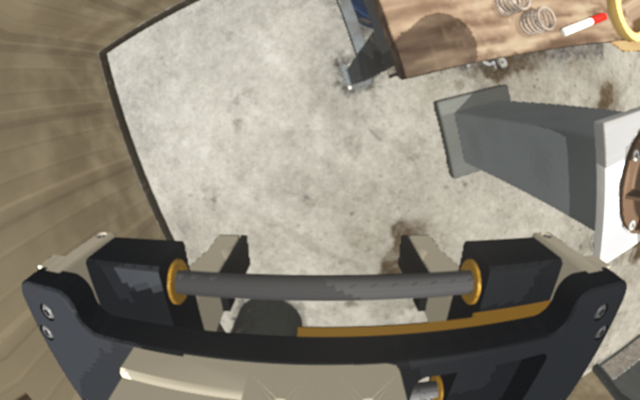

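Run:
```python
import cv2
c=cv2.imread('pics/top0.png')
cv2.imwrite('pics/top0c.png',cv2.resize(c[130:265,190:430],None,fx=3.3,fy=3.3,interpolation=cv2.INTER_CUBIC))
c=cv2.imread('pics/side0.png')
cv2.imwrite('pics/side0c.png',cv2.resize(c[170:310,260:440],None,fx=4,fy=4,interpolation=cv2.INTER_CUBIC))
```

```text
(no output)
```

View pics/top0c.png

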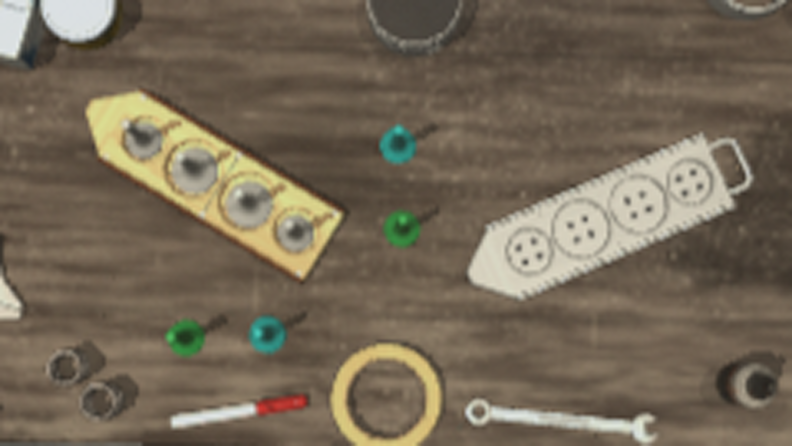

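View pics/side0c.png

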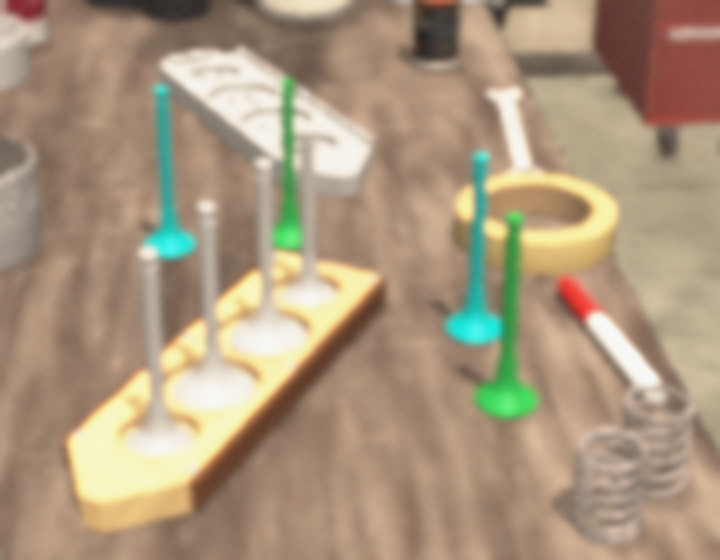

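```bash
cat >> h.py <<'E'
from scipy.spatial.transform import Rotation as R
def ray(f,u,v):
    """world origin, unit directions"""
    u=np.atleast_1d(u).astype(float);v=np.atleast_1d(v).astype(float);F=foc(f)
    x=(u-f['cx'])/F;y=(v-f['cy'])/F
    if f.get('mount') is not None:
        th=np.hypot(x,y);s=np.where(th>1e-9,np.sin(th)/np.maximum(th,1e-9),1)
        d=np.stack([x*s,y*s,np.cos(th)],-1)
        M=np.asarray(f['mount']);Rt=R.from_quat(f['state']['eef_rot']).as_matrix()
        return Rt@M[:3,3]+f['state']['tcp_pos'],d@(Rt@M[:3,:3]).T
    d=np.stack([x,y,np.ones_like(x)],-1);d/=np.linalg.norm(d,axis=-1,keepdims=True)
    return np.asarray(f['position']),d@R.from_quat(f['rotation']).as_matrix().T
def plane(f,u,v,z):
    o,d=ray(f,u,v);t=(z-o[2])/d[:,2];return o+d*t[:,None]
def tri(obs):
    A=np.zeros((3,3));b=np.zeros(3);res=[]
    for f,u,v in obs:
        o,d=ray(f,u,v);P=np.eye(3)-np.outer(d[0],d[0]);A+=P;b+=P@o
    p=np.linalg.solve(A,b)
    for f,u,v in obs:
        o,d=ray(f,u,v);res.append(np.linalg.norm((np.eye(3)-np.outer(d[0],d[0]))@(p-o)))
    return p,np.array(res)
E
python3 - <<'E'
from h import *
t=pickle.load(open('top0.pkl','rb'));s=pickle.load(open('side0.pkl','rb'))
def tp(x,y): return (190+(x+.5)/3.3-.5,130+(y+.5)/3.3-.5)
def sp(x,y): return (260+(x+.5)/4-.5,170+(y+.5)/4-.5)
np.set_printoptions(precision=4,suppress=True)
# stem tops side; top-view pocket centres
tops=[sp(149,252),sp(207,206),sp(263,162),sp(306,138)]
pk=[tp(143,138),tp(192,167),tp(246,202),tp(295,232)]
for n,(u,v) in zip('1234',pk): print('board',n,plane(t,u,v,.012)[0])
for a,b in zip([(145,435),(212,385),(268,330),(307,290)],'1234'): print('side head',b,plane(s,*sp(*a),.013)[0], 'top@.125',plane(s,*tops[int(b)-1],.125)[0])
for n,c in zip('1234',[(528,250),(581,228),(638,204),(690,182)]): print('rack',n,plane(t,*tp(*c),.018)[0])
for n,c in dict(turqA=(398,143),greenB=(402,228),greenC=(185,337),turqD=(267,333),spr1=(66,365),spr2=(100,398),bott=(755,385)).items(): print(n,plane(t,*tp(*c),.01)[0])
E
```

```text
board 1 [0.5818 0.2693 0.012 ]
board 2 [0.5549 0.2213 0.012 ]
board 3 [0.5223 0.1683 0.012 ]
board 4 [0.4944 0.1204 0.012 ]
side head 1 [0.5846 0.2633 0.013 ] top@.125 [0.5762 0.2709 0.125 ]
side head 2 [0.5496 0.2175 0.013 ] top@.125 [0.5481 0.2216 0.125 ]
side head 3 [0.5168 0.1605 0.013 ] top@.125 [0.5174 0.1683 0.125 ]
side head 4 [0.4913 0.1142 0.013 ] top@.125 [0.4919 0.1369 0.125 ]
rack 1 [ 0.482 -0.104  0.018]
rack 2 [ 0.5044 -0.1548  0.018 ]
rack 3 [ 0.529  -0.2096  0.018 ]
rack 4 [ 0.5515 -0.2599  0.018 ]
turqA [0.5834 0.0233 0.01  ]
greenB [0.5009 0.0175 0.01  ]
greenC [0.3914 0.2226 0.01  ]
turqD [0.3969 0.1445 0.01  ]
spr1 [0.3622 0.3347 0.01  ]
spr2 [0.3317 0.3013 0.01  ]
bott [ 0.3574 -0.3259  0.01  ]
```

{"method": "arm_command", "body": {"series": [[0,[10,8,-15],0],[0,[30,23,-15],0],[0,[30,23,0],0],[0,[30,23,0],0],[0,[30,23,0],0],[0,[30,23,0],0],[0,[30,23,0],0],[0,[30,23,0],0],[0,[30,23,0],0],[0,[30,23,0],0],[0,[30,23,0],0],[0,[30,23,0],0],[0,[30,23,0],0],[0,[30,23,0],0],[0,[20,15,0],0],[0,[0,0,0],0],[0,[0,0,0],0]], "force": 20}}

```text
time: 2.28
tcp_pos: [0.5079, 0.2069, 0.2572]
eef_rot: [0.988, -0.156, 0.0, -0.0]
ft_force: [-0.0, 0.3, -0.6]
width: 0.0876
```

Run:
```python
from h import *
f=grab('wrist'); cv2.imwrite('pics/w1.png',f['color']); pickle.dump(f,open('w1.pkl','wb')); print(f['state'])
```

```text
{'time': 2.275, 'joints': array([ 7.44153069e-01,  1.30731080e-01, -2.21666420e-01, -1.27504139e-05,
       -1.21765109e+00,  5.14341687e-01]), 'dq': array([ 0.01620218,  0.00368476, -0.00132027, -0.00268517,  0.00177593,
       -0.00094546]), 'joint_efforts': array([-6.36336096e-01, -3.99848485e+01,  2.93467212e+01,  6.98576242e+00,
        5.36752841e-02,  2.46523926e-02]), 'tcp_pos': array([0.50790776, 0.20693657, 0.25721221]), 'eef_rot': array([ 9.87832807e-01, -1.55519151e-01,  2.27623712e-04, -2.96649030e-04]), 'ft_force': array([-0.0031606 ,  0.31756425, -0.58931279]), 'torque': array([ 0.03417002,  0.01245958, -0.00287521]), 'width': 0.08755265566360272}
```

View pics/w1.png

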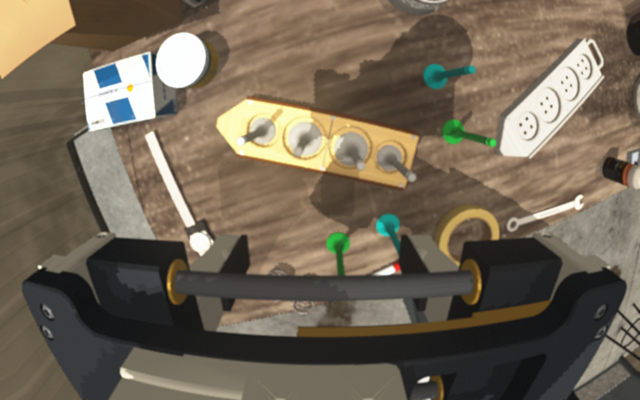

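{"method": "arm_command", "body": {"series": [[0,[8,24,0],0],[0,[8,24,0],0],[0,[8,24,0],0],[0,[8,24,0],0],[0,[0,0,0],0],[0,[0,0,0],0]]}}

```text
time: 3.08
tcp_pos: [0.5089, 0.1061, 0.2568]
eef_rot: [0.988, -0.155, 0.0, -0.0]
ft_force: [-0.6, 0.5, -0.0]
width: 0.0878
```

Run:
```python
from h import *
f=grab('wrist'); cv2.imwrite('pics/w2.png',f['color']); pickle.dump(f,open('w2.pkl','wb')); print(f['state']['tcp_pos'])
a=cv2.imread('pics/w1.png')[85:195,200:430];b=f['color'][60:200,60:330]
cv2.imwrite('pics/w1c.png',cv2.resize(a,None,fx=3.4,fy=3.4,interpolation=cv2.INTER_CUBIC))
cv2.imwrite('pics/w2s.png',f['color'])
```

```text
[0.50893766 0.10605636 0.25679876]
```

View pics/w2.png

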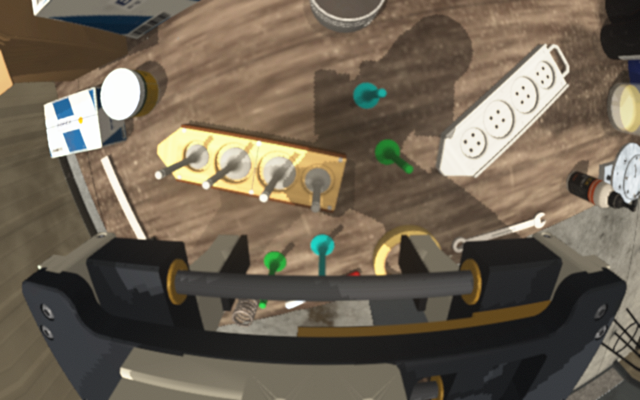

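View pics/w1c.png

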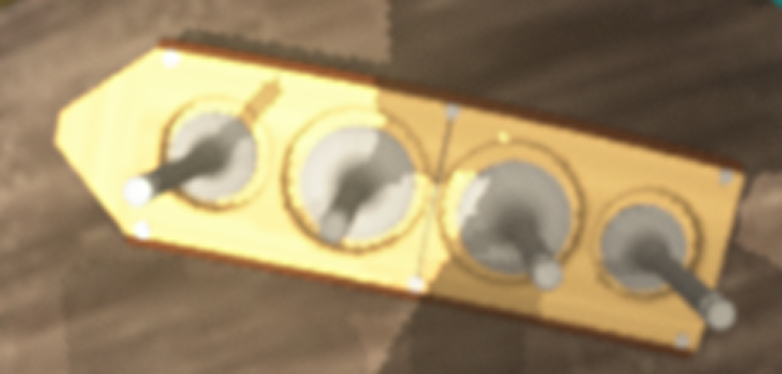

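{"method": "arm_command", "body": {"series": [[0,[10,30,0],0],[0,[10,30,0],0],[0,[10,30,0],0],[0,[10,30,0],0],[0,[10,30,0],0],[0,[10,30,0],0],[0,[10,30,0],0],[0,[0,0,0],0],[0,[0,0,0],0]]}}

```text
time: 4.25
tcp_pos: [0.5114, -0.1149, 0.2564]
eef_rot: [0.988, -0.155, -0.0, -0.0]
ft_force: [-0.1, -0.2, -0.5]
width: 0.0877
```

Run:
```python
from h import *
f=grab('wrist'); cv2.imwrite('pics/w3.png',f['color']); pickle.dump(f,open('w3.pkl','wb')); print(f['state']['tcp_pos'])
```

```text
[ 0.51139523 -0.11488939  0.25639233]
```

View pics/w3.png

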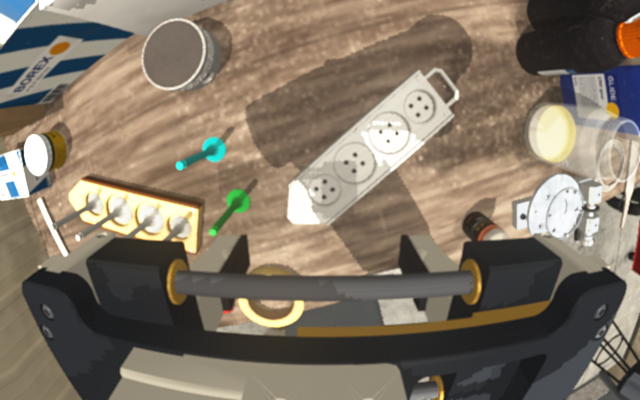

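Run:
```python
import cv2
a=cv2.imread('pics/w3.png')[60:230,280:470];b=cv2.imread('pics/w2.png')
cv2.imwrite('pics/w3c.png',cv2.resize(a,None,fx=3.5,fy=3.5,interpolation=cv2.INTER_CUBIC))
cv2.imwrite('pics/w2b.png',cv2.resize(b[115:215,145:355],None,fx=3.5,fy=3.5,interpolation=cv2.INTER_CUBIC))
cv2.imwrite('pics/w2r.png',cv2.resize(b[35:185,430:580],None,fx=3.9,fy=3.9,interpolation=cv2.INTER_CUBIC))
```

```text
(no output)
```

View pics/w3c.png

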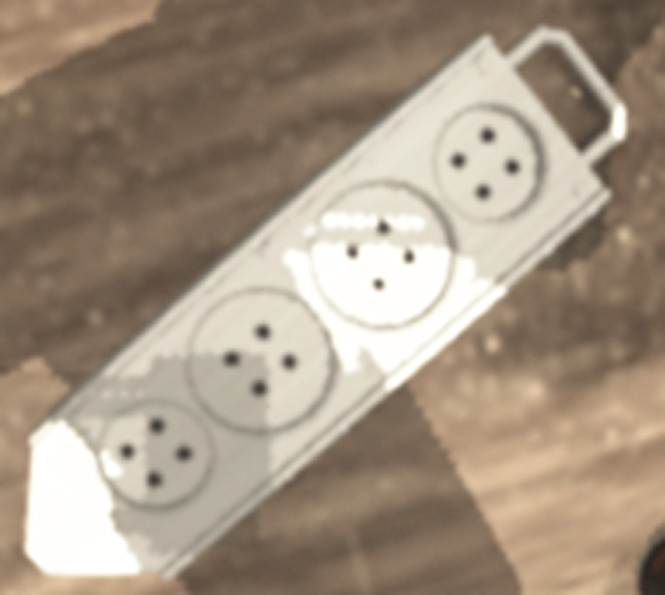

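View pics/w2b.png

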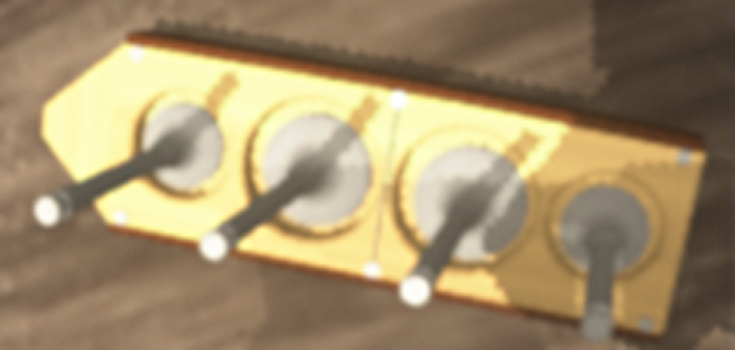

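View pics/w2r.png

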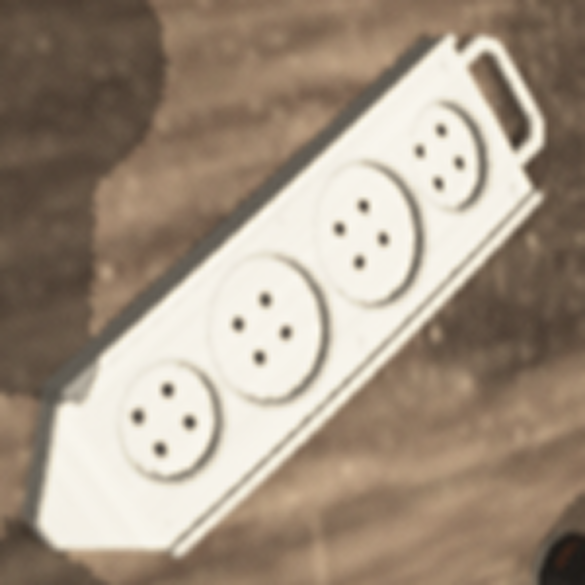

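Run:
```python
from h import *
np.set_printoptions(precision=4,suppress=True)
w1,w2,w3,s=[pickle.load(open(n+'.pkl','rb')) for n in('w1','w2','w3','side0')]
c=lambda p,x0,y0,k:(x0+(p[0]+.5)/k-.5,y0+(p[1]+.5)/k-.5)
A=[c(p,200,85,3.4) for p in[(138,190),(333,226),(547,273),(720,313)]]
B=[c(p,145,115,3.5) for p in[(48,210),(213,245),(415,290),(597,322)]]
S=[c(p,260,170,4) for p in[(149,252),(207,206),(263,162),(306,138)]]
H1=[c(p,200,85,3.4) for p in[(212,158),(360,186),(516,216),(645,247)]]
H2=[c(p,145,115,3.5) for p in[(182,146),(312,172),(470,205),(605,230)]]
R3=[c(p,280,60,3.5) for p in[(155,453),(261,360),(381,255),(485,163)]]
R2=[c(p,430,35,3.9) for p in[(164,419),(262,329),(361,234),(440,157)]]
T=[]
for i in range(4):
    print('top',*tri([(w1,*A[i]),(w2,*B[i])]),*tri([(w1,*A[i]),(w2,*B[i]),(s,*S[i])]))
    h=tri([(w1,*H1[i]),(w2,*H2[i])]);print(' head',*h, 'plane13',plane(w1,*H1[i],.013)[0,:2],plane(w2,*H2[i],.013)[0,:2])
    T.append((plane(w1,*H1[i],.013)[0]+plane(w2,*H2[i],.013)[0])/2)
K=[]
for i in range(4):
    print('rack',*tri([(w3,*R3[i]),(w2,*R2[i])]),'pl9',plane(w3,*R3[i],.009)[0,:2],plane(w2,*R2[i],.009)[0,:2])
    K.append(plane(w3,*R3[i],.009)[0])
xs=np.array([.085,.0305,-.0305,-.085])
for P in(T,K):
    P=np.array(P)[:,:2];m=P.mean(0);d=(xs[:,None]*(P-m)).sum(0)/(xs**2).sum();print(m,d,np.linalg.norm(d),np.degrees(np.arctan2(d[1],d[0])));print(m+xs[:,None]*d)
```

```text
top [0.5784 0.2679 0.1239] [0.0001 0.0001] [0.5777 0.2681 0.1235] [0.0007 0.0006 0.0013]
 head [0.5779 0.269  0.012 ] [0.0003 0.0003] plane13 [0.5776 0.2688] [0.5782 0.2685]
top [0.5505 0.2182 0.1251] [0.0002 0.0002] [0.5496 0.2187 0.1235] [0.0009 0.0006 0.0015]
 head [0.5503 0.2171 0.0223] [0.0007 0.0007] plane13 [0.5487 0.2179] [0.5502 0.2203]
top [0.5191 0.1652 0.1246] [0.0004 0.0004] [0.5183 0.1653 0.1235] [0.0009 0.0003 0.001 ]
 head [0.5193 0.1646 0.0169] [0.0007 0.0007] plane13 [0.5193 0.1644] [0.5179 0.1654]
top [0.4927 0.1192 0.1224] [0.0004 0.0004] [0.4912 0.1191 0.1175] [0.0009 0.0009 0.0003]
 head [0.4927 0.1193 0.0135] [0. 0.] plane13 [0.4926 0.1192] [0.4925 0.1193]
rack [ 0.4798 -0.1058  0.0089] [0.0002 0.0002] pl9 [ 0.4797 -0.1058] [ 0.48   -0.1058]
rack [ 0.5022 -0.1557  0.0079] [0. 0.] pl9 [ 0.5025 -0.1556] [ 0.5024 -0.155 ]
rack [ 0.5277 -0.2114  0.0076] [0. 0.] pl9 [ 0.5279 -0.2111] [ 0.5279 -0.2104]
rack [ 0.5507 -0.2606  0.0085] [0.0002 0.0002] pl9 [ 0.5509 -0.2604] [ 0.5506 -0.2602]
[0.5346 0.193 ] [0.5024 0.8798] 1.0130801412061656 60.27259996816925
[[0.5773 0.2678]
 [0.55   0.2198]
 [0.5193 0.1661]
 [0.4919 0.1182]]
[ 0.5152 -0.1833] [-0.4185  0.9094] 1.0010496934941895 114.71288015968935
[[ 0.4797 -0.106 ]
 [ 0.5025 -0.1555]
 [ 0.528  -0.211 ]
 [ 0.5508 -0.2605]]
```

{"method": "arm_command", "body": {"series": [[60,[-5,-20,0],0],[60,[-5,-39,0],0],[60,[-5,-39,0],0],[60,[-5,-39,0],0],[60,[-5,-39,0],0],[60,[-5,-39,0],0],[60,[-5,-39,0],0],[60,[-5,-39,0],0],[60,[-5,-39,0],0],[60,[-5,-39,0],0],[60,[-4,-14,0],0],[60,[0,0,0],0.15],[60,[0,0,0],0.18],[60,[0,0,0],0.18],[60,[0,0,0],0.18],[60,[0,0,0],0.18]]}}

```text
time: 6.3
tcp_pos: [0.5774, 0.2679, 0.2567]
eef_rot: [0.829, -0.559, -0.0, -0.0]
ft_force: [0.4, -0.0, 0.1]
width: 0.067
```

{"method": "arm_command", "body": {"series": [[100,[0,0,0],0.18],[100,[0,0,0],0.18],[100,[0,0,0],0.18],[100,[0,0,0],0.18],[100,[0,0,0],0.18],[100,[0,0,0],0.007],[100,[0,0,0],0]]}}

```text
time: 7.18
tcp_pos: [0.5777, 0.2677, 0.2567]
eef_rot: [-0.504, 0.864, -0.0, 0.0]
ft_force: [-0.3, 0.5, -0.4]
width: 0.0533
```

```bash
cat > go.py <<'E'
import sys
from h import *
V=dict(v1=(.5784,.2679),v2=(.5505,.2182),v3=(.5191,.1652),v4=(.4927,.1192),r1=(.4797,-.106),r2=(.5025,-.1555),r3=(.528,-.211),r4=(.5508,-.2605))
s=r.sense();M=R.from_quat(s['eef_rot']).as_matrix();p=s['tcp_pos']
phi=np.degrees(np.arctan2(M[1,0],M[0,0]));tilt=np.degrees(np.arccos(-M[2,2]))
print('t',s['time'],'tcp',p.round(4),'phi',phi.round(2),'tilt',tilt.round(2),'w',s['width'],'F',s['ft_force'].round(1),'j',s['joints'].round(2))
for k in sys.argv[1:]:
    d=np.array([*V[k],p[2]])-p
    print(k,'tool mm',(M.T@d*1000).round(1))
E
python3 go.py v1
```

```text
t 7.175 tcp [0.5777 0.2677 0.2567] phi -119.44 tilt 0.0 w 0.053261896536941425 F [-0.3  0.5 -0.4] j [ 0.74  0.28 -0.03  0.   -1.26 -1.25]
v1 tool mm [-0.5 -0.5  0. ]
```

Candidates: the steel-grey stemmed valves in the board pockets at top-view pixels (233,172), (248,180), (264,191) and (279,200). The green or turquoise ones at (311,173), (312,199), (246,232) and (271,231) stand on the bench. The grey four fit the description: they are on the board, with the heads small-large-large-small, as the enlarged crops show. I'll start with number 1 at the pointed end.

{"method": "arm_command", "body": {"series": [[100,[0,0,15],0],[100,[0,0,30],0],[100,[0,0,30],0],[100,[0,0,30],0],[100,[0,0,30],0],[100,[0,0,25],0],[100,[0,0,10],0],[100,[0,0,0],0]]}}

```text
time: 8.18
tcp_pos: [0.5776, 0.2673, 0.0858]
eef_rot: [-0.503, 0.864, -0.0, -0.001]
ft_force: [0.4, 0.1, -0.1]
width: 0.0532
```

```bash
python3 - <<'E'
from h import *
f=grab('wrist'); cv2.imwrite('pics/w4.png',f['color']); f=grab('side'); cv2.imwrite('pics/s4.png',cv2.resize(f['color'][120:320,220:440],None,fx=3,fy=3))
E
python3 go.py v1
```

```text
t 8.275 tcp [0.5785 0.2679 0.0874] phi -119.65 tilt 0.07 w 0.05329860805858495 F [0.8 0.5 0.7] j [ 0.74  0.41 -0.25  0.   -0.91 -1.26]
v1 tool mm [-0.   0.1 -0. ]
```

View pics/w4.png

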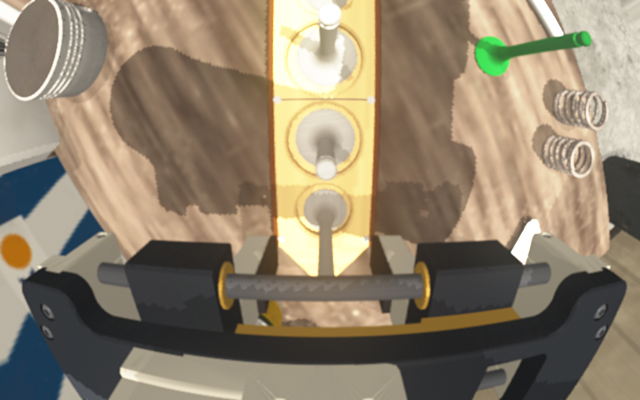

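View pics/s4.png

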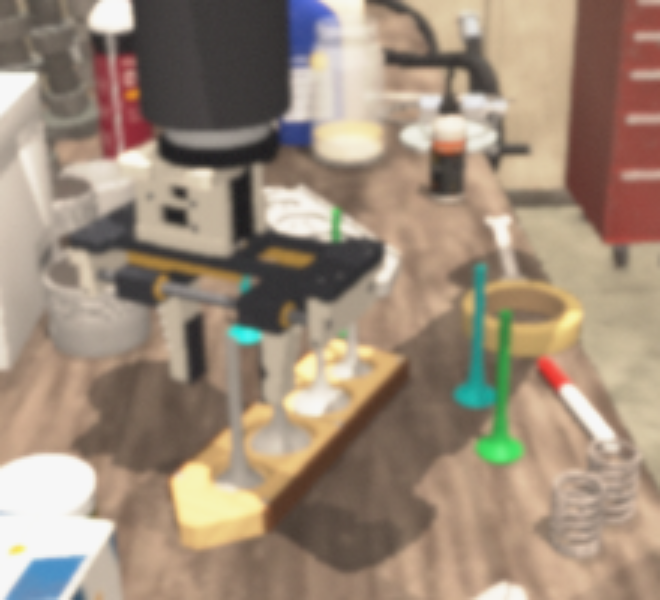

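The stem stands between the pads (column 325, row 275 of the wrist view). Closing now.

{"method": "arm_command", "body": {"series": [[255,[0,0,0],0],[255,[0,0,0],0],[255,[0,0,0],0],[255,[0,0,0],0],[255,[0,0,0],0],[255,[0,0,0],0],[255,[0,0,0],0],[255,[0,0,0],0]], "force": 25}}

```text
time: 9.28
tcp_pos: [0.5779, 0.2675, 0.0865]
eef_rot: [-0.502, 0.865, -0.0, -0.0]
ft_force: [0.1, -0.3, -0.6]
width: 0.0086
```

```bash
python3 go.py v1 r1
```

```text
t 9.275 tcp [0.5779 0.2675 0.0865] phi -119.68 tilt 0.01 w 0.008626422260855788 F [ 0.1 -0.3 -0.6] j [ 0.74  0.41 -0.25 -0.   -0.91 -1.26]
v1 tool mm [-0.6 -0.2 -0. ]
r1 tool mm [ 3.731e+02 -9.960e+01  1.000e-01]
```

{"method": "arm_command", "body": {"series": [[255,[0,0,-5],0],[255,[0,0,-15],0],[255,[0,0,-25],0],[255,[0,0,-30],0],[255,[0,0,-30],0],[255,[0,0,-30],0],[255,[0,0,-15],0],[255,[0,0,0],0]]}}

```text
time: 10.28
tcp_pos: [0.5783, 0.2679, 0.2379]
eef_rot: [-0.502, 0.865, 0.0, 0.001]
ft_force: [0.1, -0.2, -1.6]
width: 0.009
```

{"method": "arm_command", "body": {"series": [[255,[15,-4,0],0],[255,[29,-8,0],0],[255,[30,-8,0],0],[255,[30,-8,0],0],[255,[30,-8,0],0],[255,[30,-8,0],0],[255,[30,-8,0],0],[255,[30,-8,0],0],[255,[30,-8,0],0],[255,[30,-8,0],0],[255,[30,-8,0],0],[255,[30,-8,0],0],[255,[29,-7,0],0],[255,[0,0,0],-0.1],[255,[0,0,0],-0.18],[255,[0,0,0],-0.18],[255,[0,0,0],-0.18],[255,[0,0,0],-0.18],[255,[0,0,0],-0.129],[255,[0,0,0],0]]}}

```text
time: 12.78
tcp_pos: [0.4784, -0.1061, 0.2361]
eef_rot: [0.842, -0.54, -0.0, 0.0]
ft_force: [0.3, -0.0, -1.0]
width: 0.0086
```

```bash
python3 - <<'E'
from h import *
f=grab('wrist'); cv2.imwrite('pics/w5.png',f['color']);f=grab('side'); cv2.imwrite('pics/s5.png',f['color'])
E
python3 go.py r1
```

```text
t 12.875 tcp [ 0.4788 -0.1059  0.2363] phi -65.5 tilt 0.03 w 0.008582635364296402 F [-0.9 -0.2 -1.3] j [ 0.18  0.04 -0.37 -0.   -1.16  0.24]
r1 tool mm [ 0.5 -0.8 -0. ]
```

View pics/w5.png

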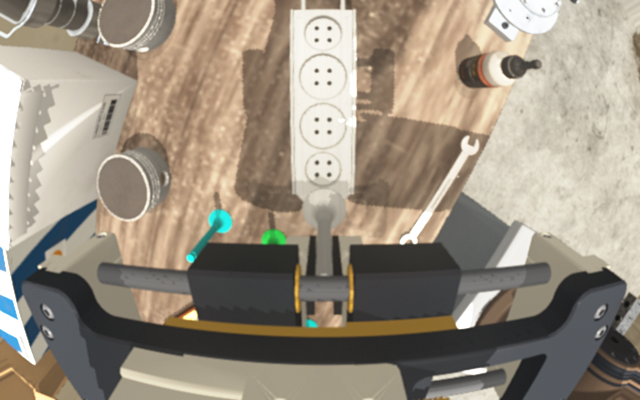

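View pics/s5.png

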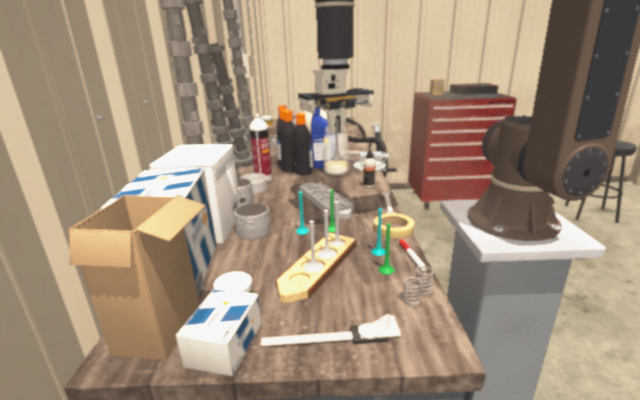

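```bash
cat > held.py <<'E'
import sys
from h import *
f=grab('wrist');n=sys.argv[1];cv2.imwrite(f'pics/{n}.png',cv2.resize(f['color'][150:310,220:430],None,fx=3.5,fy=3.5,interpolation=cv2.INTER_CUBIC));pickle.dump(f,open(n+'.pkl','wb'))
E
python3 held.py h1
```

```text
(no output)
```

View pics/h1.png

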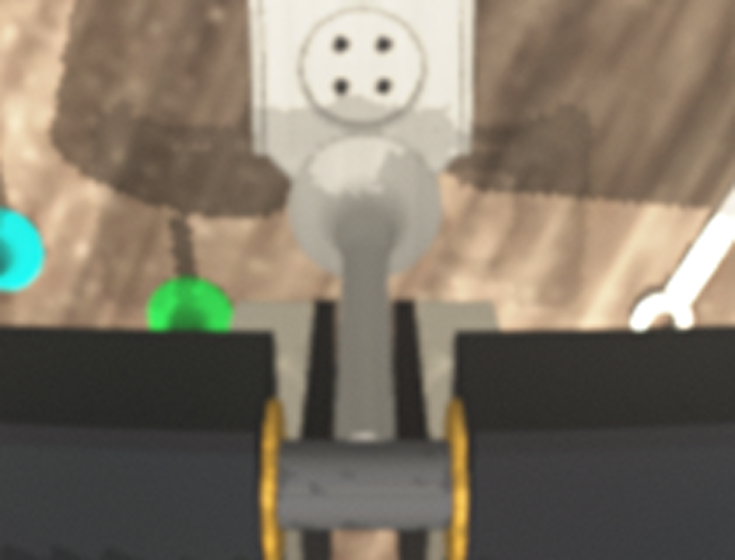

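```bash
python3 - <<'E'
from h import *
f=pickle.load(open('h1.pkl','rb'));s=f['state'];M=R.from_quat(s['eef_rot']).as_matrix()
p=plane(f,220+365.5/3.5-.5,150+209.5/3.5-.5,s['tcp_pos'][2]-.0765+.003)[0]
print(p,(M.T@(p-s['tcp_pos'])*1000).round(1))
E
python3 go.py r1
```

```text
[ 0.47863431 -0.10603615  0.16276918] [ 0.1  0.1 73.5]
t 12.925 tcp [ 0.4789 -0.1058  0.2363] phi -65.47 tilt 0.02 w 0.008570759365091343 F [-0.2 -0.3 -0.3] j [ 0.18  0.04 -0.37 -0.   -1.16  0.24]
r1 tool mm [ 0.5 -0.7 -0. ]
```

{"method": "arm_command", "body": {"series": [[255,[0.5,-0.7,15],0],[255,[0,0,25],0],[255,[0,0,30],0],[255,[0,0,30],0],[255,[0,0,20],0],[255,[0,0,12],0],[255,[0,0,6],0],[255,[0,0,4],0],[255,[0,0,3],0],[255,[0,0,0],0],[255,[0,0,0],0]]}}

```text
time: 14.3
tcp_pos: [0.4804, -0.1057, 0.0919]
eef_rot: [0.842, -0.54, 0.0, -0.0]
ft_force: [0.0, 0.4, -0.3]
width: 0.0083
```

```bash
python3 go.py r1
```

```text
t 14.3 tcp [ 0.4804 -0.1057  0.0919] phi -65.3 tilt 0.04 w 0.00832084857575481 F [ 0.   0.4 -0.3] j [ 0.18  0.19 -0.56  0.   -0.81  0.25]
r1 tool mm [ 0.   0.8 -0. ]
```

{"method": "arm_command", "body": {"series": [[255,[0,0,2],0],[255,[0,0,2],0],[255,[0,0,1],0],[255,[0,0,1],0],[255,[0,0,0],0],[255,[0,0,0],0]]}}

```text
time: 15.05
tcp_pos: [0.4802, -0.1056, 0.0856]
eef_rot: [0.842, -0.54, 0.0, -0.0]
ft_force: [-1.0, 0.0, -1.1]
width: 0.0087
```

{"method": "arm_command", "body": {"series": [[255,[0,0,1],0],[255,[0,0,0],0],[255,[0,0,0],0]]}}

```text
time: 15.42
tcp_pos: [0.4805, -0.1058, 0.0854]
eef_rot: [0.842, -0.539, 0.0, -0.0]
ft_force: [-2.3, 0.4, 7.0]
width: 0.0089
```

Contact with the floor felt (7 N). Releasing and rising.

{"method": "arm_command", "body": {"series": [[225,[0,0,0],0],[210,[0,0,0],0],[160,[0,0,0],0],[110,[0,0,0],0],[100,[0,0,0],0],[100,[0,0,0],0],[100,[0,0,-10],0],[100,[0,0,-25],0],[100,[0,0,-30],0],[100,[0,0,-30],0],[100,[0,0,-30],0],[100,[0,0,-25],0],[100,[0,0,0],0]]}}

```text
time: 17.05
tcp_pos: [0.4813, -0.1057, 0.2374]
eef_rot: [0.842, -0.539, 0.002, -0.001]
ft_force: [0.3, -0.2, -0.3]
width: 0.0534
```

```bash
python3 - <<'E'
from h import *
f=grab('wrist'); cv2.imwrite('pics/w6.png',f['color'])
E
python3 go.py v2
```

```text
t 17.1 tcp [ 0.4805 -0.1056  0.2359] phi -65.31 tilt 0.15 w 0.053438338592913574 F [ 0.  -0.8 -0.2] j [ 0.18  0.05 -0.37 -0.   -1.16  0.25]
v2 tool mm [-265.  -198.9    0.3]
```

View pics/w6.png

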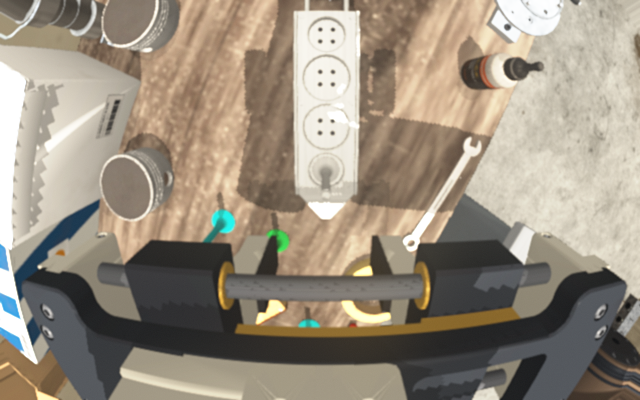

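Valve 1 stands in pocket 1 (wrist view 325,170). Next is valve 2.

{"method": "arm_command", "body": {"series": [[100,[-12,-9,0],0],[100,[-26,-20,0],0],[100,[-28,-21,0],0],[100,[-28,-21,0],0],[100,[-28,-21,0],0],[100,[-28,-21,0],0],[100,[-28,-21,0],0],[100,[-28,-21,0],0],[100,[-28,-21,0],0],[100,[-28,-21,0],0],[100,[-3,-2,0],0],[100,[0,0,0],0.15],[100,[0,0,0],0.18],[100,[0,0,0],0.18],[100,[0,0,0],0.18],[100,[0,0,0],0.18],[100,[0,0,0],0.079],[100,[0,0,0],0],[100,[0,0,0],0]]}}

```text
time: 19.48
tcp_pos: [0.55, 0.2181, 0.2343]
eef_rot: [-0.503, 0.864, -0.0, -0.0]
ft_force: [-1.1, 0.3, 0.6]
width: 0.0534
```

```bash
python3 held.py a2;python3 go.py v2
```

```text
t 19.525 tcp [0.55   0.2181 0.2343] phi -119.59 tilt 0.03 w 0.053264133040981855 F [ 0.4 -0.1 -0.2] j [ 0.71  0.22 -0.17 -0.   -1.19 -1.22]
v2 tool mm [-0.3 -0.4 -0. ]
```

View pics/a2.png

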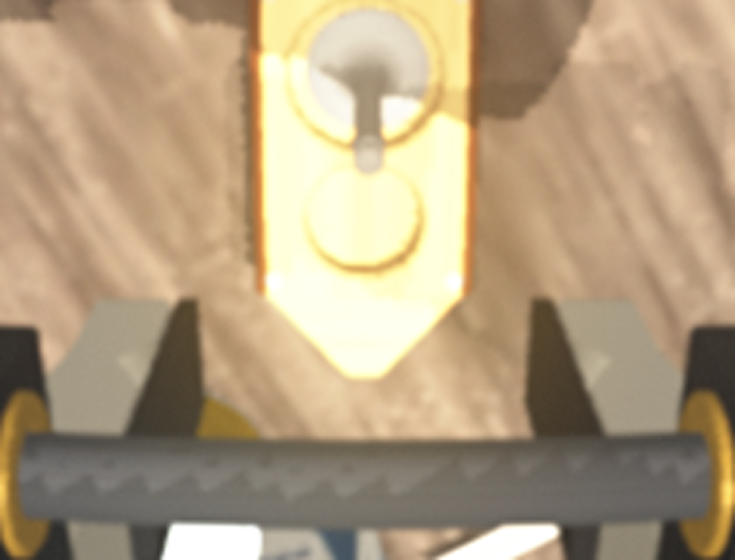

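{"method": "arm_command", "body": {"series": [[100,[0,0,15],0],[100,[0,0,30],0],[100,[0,0,30],0],[100,[0,0,30],0],[100,[0,0,25],0],[100,[0,0,13],0],[100,[0,0,5],0],[100,[0,0,0],0],[255,[0,0,0],0],[255,[0,0,0],0],[255,[0,0,0],0],[255,[0,0,0],0],[255,[0,0,0],0],[255,[0,0,0],0],[255,[0,0,0],0],[255,[0,0,0],0]]}}

```text
time: 21.52
tcp_pos: [0.5501, 0.2182, 0.0865]
eef_rot: [-0.502, 0.865, -0.0, -0.0]
ft_force: [0.0, -0.0, -1.2]
width: 0.0088
```

```bash
python3 go.py v2 r2
```

```text
t 21.525 tcp [0.5501 0.2182 0.0865] phi -119.68 tilt 0.01 w 0.008774865738421967 F [ 0.  -0.  -1.2] j [ 0.71  0.35 -0.35 -0.   -0.87 -1.23]
v2 tool mm [-0.2 -0.3 -0. ]
r2 tool mm [ 3.483e+02 -1.436e+02  1.000e-01]
```

{"method": "arm_command", "body": {"series": [[255,[0,0,-5],0],[255,[0,0,-15],0],[255,[0,0,-25],0],[255,[0,0,-30],0],[255,[0,0,-30],0],[255,[0,0,-30],0],[255,[0,0,-15],0],[255,[0,0,0],0]]}}

```text
time: 22.52
tcp_pos: [0.5506, 0.2185, 0.2378]
eef_rot: [-0.502, 0.865, 0.0, 0.001]
ft_force: [-0.5, 0.9, -2.3]
width: 0.0087
```

{"method": "arm_command", "body": {"series": [[255,[14,-6,0],0],[255,[29,-12,0],0],[255,[29,-12,0],0],[255,[29,-12,0],0],[255,[29,-12,0],0],[255,[29,-12,0],0],[255,[29,-12,0],0],[255,[29,-12,0],0],[255,[29,-12,0],0],[255,[29,-12,0],0],[255,[29,-12,0],0],[255,[29,-12,0],0],[255,[15,-6,0],0],[255,[0,0,0],-0.1],[255,[0,0,0],-0.18],[255,[0,0,0],-0.18],[255,[0,0,0],-0.18],[255,[0,0,0],-0.18],[255,[0,0,0],-0.129],[255,[0,0,0],0]]}}

```text
time: 25.02
tcp_pos: [0.5025, -0.1554, 0.2358]
eef_rot: [0.842, -0.54, -0.001, 0.0]
ft_force: [-1.2, -0.3, -0.5]
width: 0.0087
```

```bash
python3 held.py h2; python3 go.py r2
```

```text
t 25.075 tcp [ 0.5026 -0.1554  0.236 ] phi -65.47 tilt 0.06 w 0.008540030288219298 F [ 1.2 -0.2 -1.4] j [ 0.07  0.11 -0.3  -0.   -1.17  0.35]
r2 tool mm [0.  0.1 0. ]
```

View pics/h2.png

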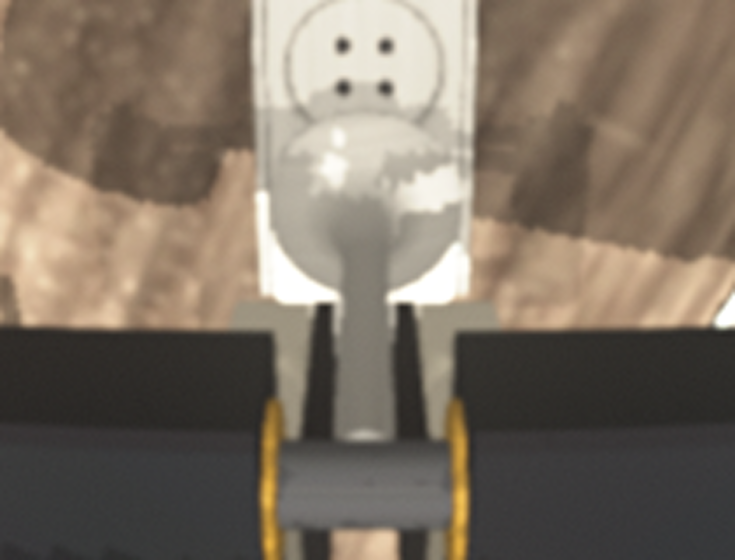

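{"method": "arm_command", "body": {"series": [[255,[0,0,15],0],[255,[0,0,25],0],[255,[0,0,30],0],[255,[0,0,30],0],[255,[0,0,20],0],[255,[0,0,12],0],[255,[0,0,6],0],[255,[0,0,4],0],[255,[0,0,3],0],[255,[0,0,2],0],[255,[0,0,1],0],[255,[0,0,1],0],[255,[0,0,0],0],[255,[0,0,0],0]]}}

```text
time: 26.82
tcp_pos: [0.5031, -0.1554, 0.0876]
eef_rot: [0.842, -0.54, 0.0, -0.0]
ft_force: [-0.3, 0.3, -1.9]
width: 0.0088
```

{"method": "arm_command", "body": {"series": [[255,[0,0,1],0],[255,[0,0,1],0],[255,[0,0,0],0],[255,[0,0,0],0]]}}

```text
time: 27.32
tcp_pos: [0.503, -0.1554, 0.0855]
eef_rot: [0.842, -0.54, -0.0, 0.0]
ft_force: [-0.5, 0.0, -1.2]
width: 0.0081
```

```bash
python3 go.py r2
```

```text
t 27.325 tcp [ 0.503  -0.1554  0.0855] phi -65.31 tilt 0.01 w 0.008118860477108058 F [-0.5  0.  -1.2] j [ 0.07  0.26 -0.5  -0.   -0.82  0.36]
r2 tool mm [-0.1  0.5  0. ]
```

{"method": "arm_command", "body": {"series": [[255,[0,0,1],0],[255,[0,0,0],0],[255,[0,0,0],0]]}}

```text
time: 27.7
tcp_pos: [0.5034, -0.1555, 0.0854]
eef_rot: [0.842, -0.539, 0.0, -0.0]
ft_force: [-2.0, 0.8, 6.0]
width: 0.0086
```

{"method": "arm_command", "body": {"series": [[225,[0,0,0],0],[210,[0,0,0],0],[160,[0,0,0],0],[110,[0,0,0],0],[100,[0,0,0],0],[100,[0,0,0],0],[100,[0,0,-10],0],[100,[0,0,-25],0],[100,[0,0,-30],0],[100,[0,0,-30],0],[100,[0,0,-30],0],[100,[0,0,-25],0],[100,[0,0,0],0]]}}

```text
time: 29.32
tcp_pos: [0.5042, -0.1555, 0.2375]
eef_rot: [0.842, -0.539, 0.002, -0.001]
ft_force: [0.4, -0.1, -0.4]
width: 0.0533
```

```bash
python3 held.py b2; python3 go.py v3
```

```text
t 29.375 tcp [ 0.5034 -0.1554  0.2359] phi -65.31 tilt 0.14 w 0.05369802146285068 F [ 0.1 -0.4 -0.3] j [ 0.07  0.11 -0.3  -0.   -1.16  0.36]
v3 tool mm [-2.847e+02 -1.482e+02  1.000e-01]
```

View pics/b2.png

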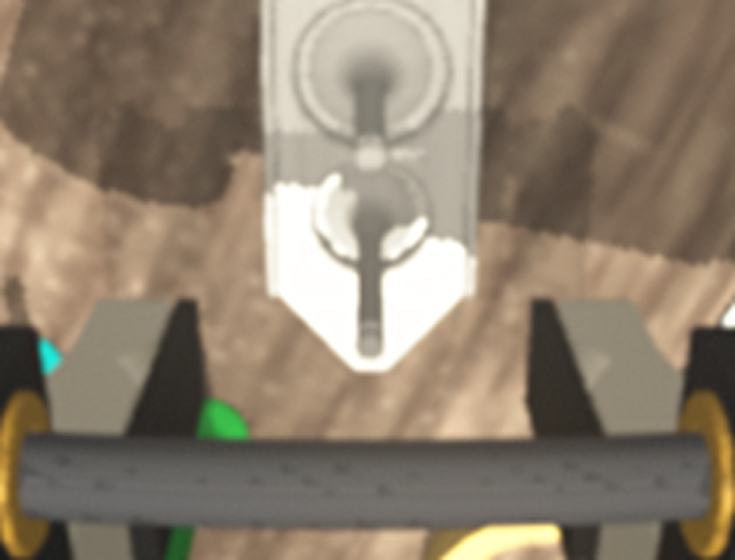

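Valves 1 and 2 are seated. Next is valve 3.

{"method": "arm_command", "body": {"series": [[100,[-14,-7,0],0],[100,[-28,-15,0],0],[100,[-29,-15,0],0],[100,[-29,-15,0],0],[100,[-29,-15,0],0],[100,[-29,-15,0],0],[100,[-29,-15,0],0],[100,[-29,-15,0],0],[100,[-29,-15,0],0],[100,[-29,-15,0],0],[100,[-11,-6,0],0],[100,[0,0,0],0.15],[100,[0,0,0],0.18],[100,[0,0,0],0.18],[100,[0,0,0],0.18],[100,[0,0,0],0.18],[100,[0,0,0],0.079],[100,[0,0,0],0],[100,[0,0,0],0]]}}

```text
time: 31.75
tcp_pos: [0.5182, 0.1653, 0.2344]
eef_rot: [-0.503, 0.864, -0.0, -0.0]
ft_force: [0.1, 0.7, -0.0]
width: 0.0536
```

```bash
python3 go.py v3
```

```text
t 31.75 tcp [0.5182 0.1653 0.2344] phi -119.58 tilt 0.03 w 0.05357296688630715 F [ 0.1  0.7 -0. ] j [ 0.67  0.14 -0.27 -0.   -1.17 -1.19]
v3 tool mm [-0.4 -0.8 -0. ]
```

{"method": "arm_command", "body": {"series": [[100,[-0.4,-0.6,15],0],[100,[0,0,30],0],[100,[0,0,30],0],[100,[0,0,30],0],[100,[0,0,25],0],[100,[0,0,13],0],[100,[0,0,5],0],[100,[0,0,0],0],[255,[0,0,0],0],[255,[0,0,0],0],[255,[0,0,0],0],[255,[0,0,0],0],[255,[0,0,0],0],[255,[0,0,0],0],[255,[0,0,0],0],[255,[0,0,0],0]]}}

```text
time: 33.75
tcp_pos: [0.5191, 0.1653, 0.0864]
eef_rot: [-0.502, 0.865, -0.0, -0.0]
ft_force: [0.2, -1.0, -0.9]
width: 0.0083
```

```bash
python3 go.py v3 r3
```

```text
t 33.75 tcp [0.5191 0.1653 0.0864] phi -119.68 tilt 0.02 w 0.008338396315942263 F [ 0.2 -1.  -0.9] j [ 0.67  0.28 -0.46 -0.   -0.83 -1.19]
v3 tool mm [ 0.1 -0.1  0. ]
r3 tool mm [ 3.225e+02 -1.941e+02  1.000e-01]
```

{"method": "arm_command", "body": {"series": [[255,[0,0,-5],0],[255,[0,0,-15],0],[255,[0,0,-25],0],[255,[0,0,-30],0],[255,[0,0,-30],0],[255,[0,0,-30],0],[255,[0,0,-15],0],[255,[0,0,0],0]]}}

```text
time: 34.75
tcp_pos: [0.5195, 0.1657, 0.2377]
eef_rot: [-0.502, 0.865, 0.0, 0.001]
ft_force: [-0.2, 0.2, -1.9]
width: 0.0089
```

{"method": "arm_command", "body": {"series": [[255,[14,-9,0],0],[255,[27,-16,0],0],[255,[27,-16,0],0],[255,[27,-16,0],0],[255,[27,-16,0],0],[255,[27,-16,0],0],[255,[27,-16,0],0],[255,[27,-16,0],0],[255,[27,-16,0],0],[255,[27,-16,0],0],[255,[27,-16,0],0],[255,[27,-16,0],0],[255,[12,-9,0],0],[255,[0,0,0],-0.1],[255,[0,0,0],-0.18],[255,[0,0,0],-0.18],[255,[0,0,0],-0.18],[255,[0,0,0],-0.18],[255,[0,0,0],-0.129],[255,[0,0,0],0]]}}

```text
time: 37.25
tcp_pos: [0.5273, -0.2112, 0.2358]
eef_rot: [0.842, -0.54, -0.001, 0.0]
ft_force: [0.4, -0.6, -1.8]
width: 0.0089
```

```bash
python3 held.py h3; python3 go.py r3
```

```text
t 37.3 tcp [ 0.5274 -0.2112  0.2359] phi -65.47 tilt 0.07 w 0.009048421582410976 F [-0.2 -0.1 -0.4] j [-0.04  0.18 -0.21 -0.   -1.18  0.46]
r3 tool mm [ 0.  -0.7 -0. ]
```

View pics/h3.png

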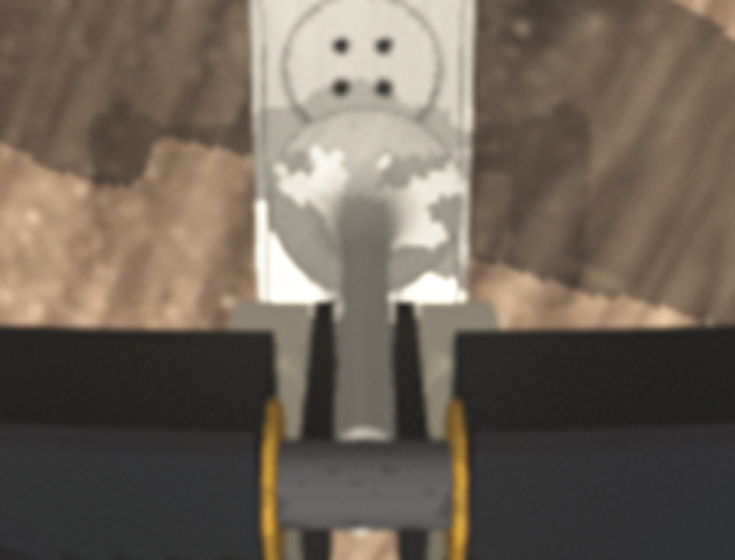

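{"method": "arm_command", "body": {"series": [[255,[0,-0.4,15],0],[255,[0,0,25],0],[255,[0,0,30],0],[255,[0,0,30],0],[255,[0,0,20],0],[255,[0,0,12],0],[255,[0,0,6],0],[255,[0,0,4],0],[255,[0,0,3],0],[255,[0,0,2],0],[255,[0,0,1],0],[255,[0,0,1],0],[255,[0,0,1],0],[255,[0,0,0],0],[255,[0,0,0],0]]}}

```text
time: 39.17
tcp_pos: [0.5281, -0.2111, 0.0866]
eef_rot: [0.842, -0.54, 0.0, -0.0]
ft_force: [1.0, -1.1, -1.5]
width: 0.0086
```

{"method": "arm_command", "body": {"series": [[255,[0,0,1],0],[255,[0,0,0],0],[255,[0,0,0],0]]}}

```text
time: 39.55
tcp_pos: [0.5281, -0.2111, 0.0855]
eef_rot: [0.842, -0.54, -0.0, 0.0]
ft_force: [-0.3, 0.1, -0.8]
width: 0.0087
```

{"method": "arm_command", "body": {"series": [[255,[0,0,1],0],[255,[0,0,0],0],[255,[0,0,0],0]]}}

```text
time: 39.92
tcp_pos: [0.5284, -0.2112, 0.0854]
eef_rot: [0.842, -0.539, 0.0, -0.0]
ft_force: [-1.4, 0.9, 5.1]
width: 0.0085
```

{"method": "arm_command", "body": {"series": [[225,[0,0,0],0],[210,[0,0,0],0],[160,[0,0,0],0],[110,[0,0,0],0],[100,[0,0,0],0],[100,[0,0,0],0],[100,[0,0,-10],0],[100,[0,0,-25],0],[100,[0,0,-30],0],[100,[0,0,-30],0],[100,[0,0,-30],0],[100,[0,0,-25],0],[100,[0,0,0],0]]}}

```text
time: 41.55
tcp_pos: [0.5293, -0.2114, 0.2377]
eef_rot: [0.842, -0.539, 0.002, -0.001]
ft_force: [0.2, -0.1, -0.1]
width: 0.0529
```

```bash
python3 held.py b3; python3 go.py v4
```

```text
t 41.6 tcp [ 0.5285 -0.2111  0.236 ] phi -65.3 tilt 0.15 w 0.05329055844334692 F [-0.7  0.2 -0.4] j [-0.04  0.18 -0.21  0.   -1.18  0.47]
v4 tool mm [-3.151e+02 -1.055e+02 -1.000e-01]
```

View pics/b3.png

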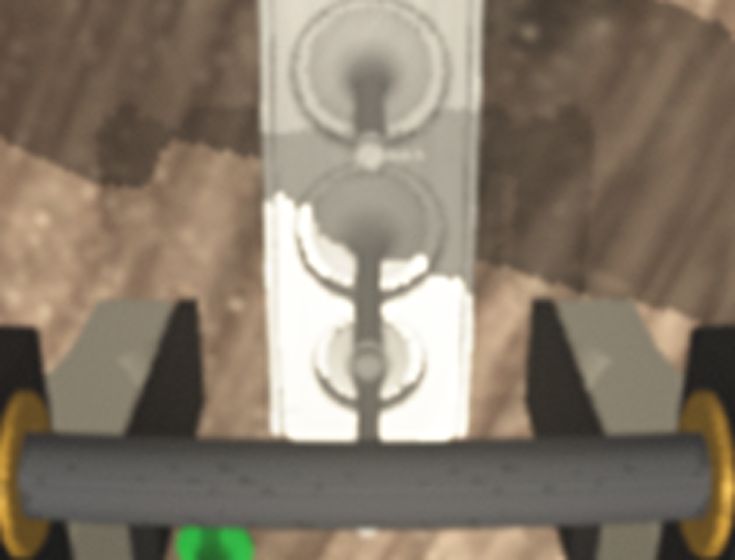

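Three are seated. Last is valve 4.

{"method": "arm_command", "body": {"series": [[100,[-15,-5.8,0],0],[100,[-30,-10,0],0],[100,[-30,-10,0],0],[100,[-30,-10,0],0],[100,[-30,-10,0],0],[100,[-30,-10,0],0],[100,[-30,-10,0],0],[100,[-30,-10,0],0],[100,[-30,-10,0],0],[100,[-30,-10,0],0],[100,[-30,-10,0],0],[100,[0,0,0],0.15],[100,[0,0,0],0.18],[100,[0,0,0],0.18],[100,[0,0,0],0.18],[100,[0,0,0],0.18],[100,[0,0,0],0.079],[100,[0,0,0],0],[100,[0,0,0],0]]}}

```text
time: 43.98
tcp_pos: [0.4922, 0.1195, 0.2342]
eef_rot: [-0.503, 0.864, 0.0, -0.0]
ft_force: [-0.4, 0.6, 0.1]
width: 0.0532
```

```bash
python3 go.py v4
```

```text
t 43.975 tcp [0.4922 0.1195 0.2342] phi -119.56 tilt 0.05 w 0.05323075561542015 F [-0.4  0.6  0.1] j [ 0.63  0.07 -0.34 -0.   -1.16 -1.14]
v4 tool mm [-0.  -0.5 -0. ]
```

{"method": "arm_command", "body": {"series": [[100,[0,-0.4,15],0],[100,[0,0,30],0],[100,[0,0,30],0],[100,[0,0,30],0],[100,[0,0,25],0],[100,[0,0,13],0],[100,[0,0,5],0],[100,[0,0,0],0],[255,[0,0,0],0],[255,[0,0,0],0],[255,[0,0,0],0],[255,[0,0,0],0],[255,[0,0,0],0],[255,[0,0,0],0],[255,[0,0,0],0],[255,[0,0,0],0]]}}

```text
time: 45.98
tcp_pos: [0.4929, 0.119, 0.0865]
eef_rot: [-0.502, 0.865, 0.0, -0.0]
ft_force: [0.4, 0.6, -0.6]
width: 0.0085
```

```bash
python3 go.py v4 r4
```

```text
t 45.975 tcp [0.4929 0.119  0.0865] phi -119.68 tilt 0.01 w 0.008466282034033807 F [ 0.4  0.6 -0.6] j [ 0.62  0.23 -0.54 -0.   -0.81 -1.14]
v4 tool mm [-0.   0.3  0. ]
r4 tool mm [ 301.1 -238.2    0. ]
```

{"method": "arm_command", "body": {"series": [[255,[0,0,-5],0],[255,[0,0,-15],0],[255,[0,0,-25],0],[255,[0,0,-30],0],[255,[0,0,-30],0],[255,[0,0,-30],0],[255,[0,0,-15],0],[255,[0,0,0],0]]}}

```text
time: 46.98
tcp_pos: [0.4933, 0.1193, 0.2377]
eef_rot: [-0.502, 0.865, 0.0, 0.001]
ft_force: [0.1, 0.2, -1.9]
width: 0.0087
```

{"method": "arm_command", "body": {"series": [[255,[13,-9,0],0],[255,[25,-20,0],0],[255,[25,-20,0],0],[255,[25,-20,0],0],[255,[25,-20,0],0],[255,[25,-20,0],0],[255,[25,-20,0],0],[255,[25,-20,0],0],[255,[25,-20,0],0],[255,[25,-20,0],0],[255,[25,-20,0],0],[255,[25,-20,0],0],[255,[13,-9,0],0],[255,[0,0,0],-0.1],[255,[0,0,0],-0.18],[255,[0,0,0],-0.18],[255,[0,0,0],-0.18],[255,[0,0,0],-0.18],[255,[0,0,0],-0.129],[255,[0,0,0],0]]}}

```text
time: 49.48
tcp_pos: [0.5501, -0.2602, 0.2358]
eef_rot: [0.842, -0.54, -0.001, 0.0]
ft_force: [0.2, -0.5, -1.1]
width: 0.0086
```

```bash
python3 held.py h4; python3 go.py r4
```

```text
t 49.525 tcp [ 0.5502 -0.2602  0.2359] phi -65.47 tilt 0.07 w 0.008668903030362225 F [-0.6 -0.1 -0.4] j [-0.12  0.25 -0.13 -0.   -1.2   0.55]
r4 tool mm [ 0.5 -0.4 -0. ]
```

View pics/h4.png

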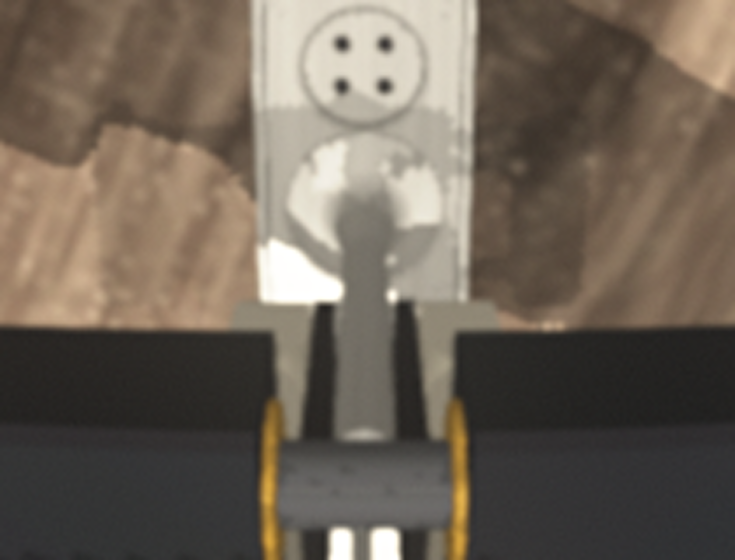

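{"method": "arm_command", "body": {"series": [[255,[0.3,-0.2,15],0],[255,[0,0,25],0],[255,[0,0,30],0],[255,[0,0,30],0],[255,[0,0,20],0],[255,[0,0,12],0],[255,[0,0,6],0],[255,[0,0,4],0],[255,[0,0,3],0],[255,[0,0,2],0],[255,[0,0,1],0],[255,[0,0,1],0],[255,[0,0,1],0],[255,[0,0,0],0],[255,[0,0,0],0]]}}

```text
time: 51.4
tcp_pos: [0.5511, -0.2605, 0.0866]
eef_rot: [0.842, -0.54, 0.0, 0.0]
ft_force: [0.1, 0.3, -0.7]
width: 0.0087
```

{"method": "arm_command", "body": {"series": [[255,[0,0,1],0],[255,[0,0,0],0],[255,[0,0,0],0]]}}

```text
time: 51.78
tcp_pos: [0.551, -0.2605, 0.0855]
eef_rot: [0.842, -0.54, -0.0, 0.0]
ft_force: [0.3, -0.5, -0.6]
width: 0.009
```

{"method": "arm_command", "body": {"series": [[255,[0,0,1],0],[255,[0,0,0],0],[255,[0,0,0],0]]}}

```text
time: 52.15
tcp_pos: [0.5514, -0.2606, 0.0855]
eef_rot: [0.842, -0.539, 0.0, -0.0]
ft_force: [-1.5, 0.7, 5.3]
width: 0.0088
```

Contact felt again. I'll release, rise, and back off toward the board to see the rack.

{"method": "arm_command", "body": {"series": [[225,[0,0,0],0],[210,[0,0,0],0],[160,[0,0,0],0],[110,[0,0,0],0],[100,[0,0,0],0],[100,[0,0,0],0],[100,[0,0,-10],0],[100,[0,0,-25],0],[100,[0,0,-30],0],[100,[0,0,-30],0],[100,[0,0,-30],0],[100,[0,0,-30],0],[100,[-20,0,-15],0],[100,[-40,0,0],0],[100,[-40,0,0],0],[100,[-40,0,0],0],[100,[-40,0,0],0],[100,[-20,0,0],0],[100,[0,0,0],0],[100,[0,0,0],0]]}}

```text
time: 54.65
tcp_pos: [0.4674, -0.0787, 0.2547]
eef_rot: [0.842, -0.539, 0.0, -0.0]
ft_force: [-0.3, -0.2, -0.9]
width: 0.0532
```

```bash
python3 go.py
python3 - <<'E'
from h import *
for n in ['side','top','wrist']:
    f=grab(n); cv2.imwrite(f'pics/{n}9.png',f['color']); pickle.dump(f,open(n+'9.pkl','wb'))
c=cv2.imread('pics/top9.png');cv2.imwrite('pics/top9c.png',cv2.resize(c[130:265,190:430],None,fx=3.3,fy=3.3,interpolation=cv2.INTER_CUBIC))
c=cv2.imread('pics/wrist9.png')[0:240,230:420];cv2.imwrite('pics/wr9c.png',cv2.resize(c,None,fx=2.5,fy=2.5,interpolation=cv2.INTER_CUBIC))
E
```

```text
t 54.65 tcp [ 0.4674 -0.0787  0.2547] phi -65.27 tilt 0.01 w 0.05315197580699521 F [-0.3 -0.2 -0.9] j [ 0.25  0.   -0.37  0.   -1.2   0.18]
```

View pics/wr9c.png

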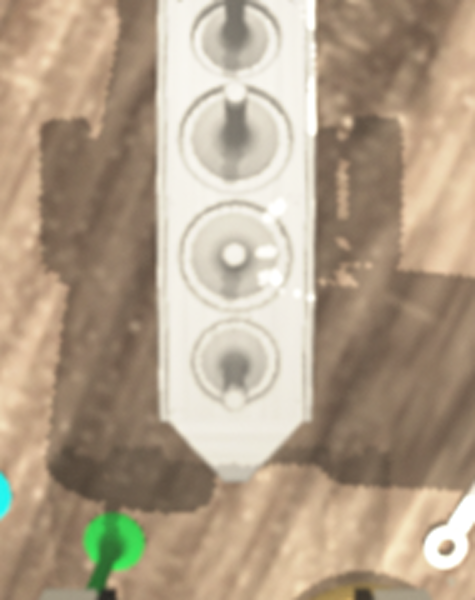

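View pics/top9c.png

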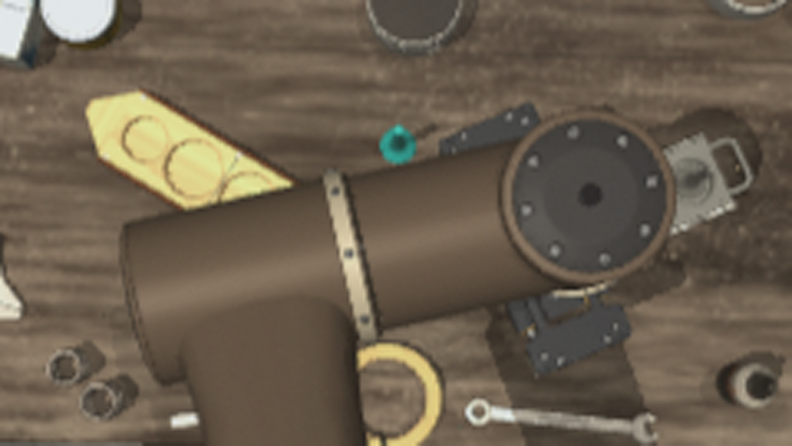

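View pics/side9.png

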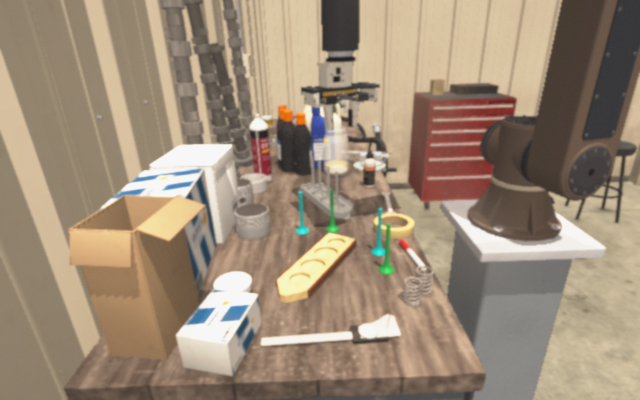

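The wrist crop shows all four heads centred in the rack pockets: (235,360), (236,255), (236,138) and (236,40). One numeric check before handing in.

Run:
```python
from h import *
f=pickle.load(open('wrist9.pkl','rb'))
m=np.array([.5152,-.1833]);a=np.radians(114.7);ex=np.array([np.cos(a),np.sin(a)]);ey=np.array([-ex[1],ex[0]])
for n,h,t in[(1,(235,360),(234,399)),(2,(236,255),(235,254)),(3,(236,138),(235,93)),(4,(236,40),None)]:
    for p,z in((h,.012),(t,.124)):
        if p:
            q=plane(f,230+(p[0]+.5)/2.5-.5,(p[1]+.5)/2.5-.5,z)[0,:2]-m;print(n,z,(q@ex*1000).round(1),(q@ey*1000).round(1))
from bench import finish_job
print(finish_job())
```

```text
1 0.012 84.5 -0.4
1 0.124 84.6 -0.6
2 0.012 29.9 0.2
2 0.124 30.0 -0.2
3 0.012 -31.1 0.2
3 0.124 -30.9 -0.2
4 0.012 -84.4 0.3
the job is handed in; nothing more can be done
None
```

I moved all four grey valves from the board to the wash rack in the same order from the pointed end. Each was lowered until I felt it touch the pocket floor (5–7 N), then let go. I handed the job in at about 55 s of the 112 s allowed.

- **Position:** in the last wrist view the heads were within about 1 mm of pockets 1 to 4, at x = 84.5, 29.9, -31.1 and -84.4 mm in the rack frame.
- **Upright:** the stem tops of valves 1 to 3 were less than 1 mm off their heads. The top of valve 4 was out of view, so I only saw that it stood upright and centred before I lowered it.
- **Bystanders:** the piston, springs and bottle looked unmoved in the last pictures, though I did not measure them. I never touched the green and turquoise look-alikes; one green and one turquoise were hidden under the arm in the last top view, but all four stood in place in the side view.
- **Disagreements:** none of the checks failed or disagreed by more than 2 mm, except valve 4's first side-view reading. That was about 5 mm off the wrist views in height and 18 mm in position at the stem top, so I used the wrist views.

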